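Unlock the slide-rail carriage and push the sample up to the gauge

TASK

Bring the sample vial up to the gauge: press down the red lock button on the blue slide-rail carriage with the fingertips and, keeping it held down, push the carriage along the rail until its nose rests against the rubber stop; then let the button spring back up so the carriage is locked there. Only press and push, gently: grip, lift or force nothing, and leave the vial, the gauge with its stop, and the loose things round the rail untouched.

Things in the scene. Friction and masses are not known exactly. Their poses are not given: they have to be found in the camera images.
- rail: Aluminium slide rail fixed to the table, 92 x 440 mm, 23 mm high. Origin: centre of its underside, on the table; z is up; +y runs along the rail from the carriage towards the stop, the only way the carriage slides. The rail may be turned up to 0.3 rad. The blue carriage on it is 96 mm across the rail (x), 130 mm along it; rear part: red lock button between black cheeks 46 mm high.
- button_top (a point): Centre of the top of the red lock button, 56 mm above the table when up; it moves with the button. The button is 41 mm across the rail and 46 mm along it. Press anywhere on it; it only goes down.
- push_face (a point): Middle of the upright rear face (towards the button) of the solid blue block on the front part of the carriage: 25 mm from the button's centre along the rail's +y, 60 mm above the table. Fingertips that hold the button down can push the carriage against it. The block is 92 mm across, 68 mm along, top 64 mm above the table: 8 mm above the button when up, 14 mm when down.
- lock_button (a joint): Travel of the lock button in m: 0 up (carriage locked), 0.006 fully down. A spring resists with 4 N at the start and 7 N fully down and brings it up when let go. A pin below it stands between rack teeth: the carriage is free once it is 3 mm down; keep it nearly fully down while moving. Let go short of the stop, it catches in the rack or stays stuck part-way down.
- carriage (a joint): Position of the carriage along the rail in m, growing towards the stop; 0 at its start. Locked, it has about 1 mm of play either way and withstands well over 25 N. Unlocked it needs about 2 N to slide slowly. Pressed against the stop (within 2 mm) the lock snaps in again when the button is let go.
- rear_stop: Narrow grey block clamped on the rail 4 mm behind the carriage, 96 x 14 mm, top 44 mm above the table, with the carriage that starts from it. Origin on the table, on the rail's middle line, below the middle of the carriage at its start, 30 mm along the rail's +y from the button's centre; axes as the rail's. Its place on the rail varies.
- carriage_nose (a point): Middle of the carriage's front face, 31 mm above the table, 95 mm from the button's centre along the rail's +y. It meets point stop_face.
- stop_face (a point): Tip of the black rubber bumper on the grey stop block clamped on the rail, 31 mm above the table; the carriage has arrived when the distance from its nose to here is zero. Its place on the rail varies; it does not give way. The block begins 8 mm behind this point, is 96 mm across, 62 mm along and 42 mm high; the gauge stands on it.
- sample_vial: Red-labelled clear vial, 34 mm in diameter, standing firmly in the carriage's block, its centre line 60 mm from the button's centre along the rail's +y; origin at the centre of its underside, its rim 88 mm above the table. Not to be touched.
- gauge: Grey digital gauge, 57 x 58 x 109 mm, fixed on the stop block, centre 39 mm beyond stop_face along the rail; origin at the centre of its underside, top 151 mm above the table. Not to be touched.
- stop: The grey stop block with its gauge; origin on the table below stop_face, axes as the rail's. Not to be touched by the robot.
- red_cap_vial: Loose bystander: red-labelled vial with red cap, 39 x 36 x 60 mm; origin at the centre of its underside. On the far side of the rail.
- green_cup: Loose bystander: green cup with clear lid, 59 mm across, 49 mm high; origin at the centre of its underside. On the far side of the rail.
- glue_bottle: Loose bystander: white squeeze bottle, 38 x 47 x 110 mm; origin at the centre of its underside. Far side of the rail, near the gauge.
- yellow_lid: Loose bystander: yellow vial lid, 39 x 36 x 9 mm, flat on the table; origin at the centre of its underside. On the robot's side of the rail.

How it is judged:
On the way, in this order (a step that is already met when the one before it is completed fails the run):
1. the lock button is pressed at least 3 mm down by the fingers, the carriage still short of the stop (value of joint lock_button above 0.003 m and contact force between the fingers and rear_stop above 1 N), for 0.1 s.
2. with the button still held down, the carriage's nose reaches the stop (within 3 mm) (distance between carriage_nose and stop_face below 0.003 m and value of joint lock_button above 0.002 m and contact force between the fingers and rear_stop above 1 N), for 0.1 s.
At the end, for the whole second after the job is handed in: The carriage's nose is within 3 mm of the rubber stop and at rest, and the lock button is back up (less than 1 mm down) (distance between carriage_nose and stop_face below 0.003 m and value of joint lock_button below 0.001 m and velocity of joint carriage between -0.005 and 0.005 m/s); the robot touches nothing.
It fails at once if between its start and the stop, the carriage is moving on (faster than 20 mm/s) with its lock button less than 2 mm down (play of the lock allowed) (value of joint carriage above 0.004 m and distance between carriage_nose and stop_face above 0.004 m and velocity of joint carriage above 0.02 m/s and value of joint lock_button below 0.002 m).
It fails at once if the fingers squeeze or force the carriage, its button or the rear stop with more than 40 N (contact force between the fingers and rear_stop above 40 N).
It fails at once if the robot touches the sample vial (contact force between any of the fingers, the arm and sample_vial above 1 N).
It fails at once if the robot touches the stop or the gauge (contact force between any of the fingers, the arm and stop above 1 N).
It fails at once if a loose bystander is moved more than 10 mm or lifted (distance of any of red_cap_vial, green_cup, glue_bottle, yellow_lid from where it was at the start of the episode above 0.01 m).
It also fails if it takes over 38 s, if anything falls off the work surface, if the arm or the gripper's body presses on something with over 40 N, if the wrist force passes 120 N, or if a joint passes its speed limit or range.

ROBOT

A 7-joint arm with a two-finger parallel gripper is mounted at the origin on a cart in front of the work surface, level with it; the furniture and walls round the work are solid. World frame = base frame: x ahead of the robot, y to its left, z up, the work surface at z = 0. Lengths are in m, angles in rad, forces in N, time in s.
With the tool pointing down it reaches from about 0.4 to 0.875 m from the base axis. Payload 6.5 kg.
Tool frame: the origin (TCP) lies midway between the tips of the shut fingers; the grasp point (between the pads) lies 19 mm behind it (env.grasp_offset is the distance from the TCP to the grasp point, in m); z points along the fingers, y is the direction in which the jaws open and shut (so a half turn about z gives the same grasp; the last joint's range is limited). The gripper opens to 85 mm and grips with 20 to 120 N. Pads are 22 mm wide; open, the fingers measure 114 mm over their backs; the gripper's body (76 mm by 85 mm) begins 54 mm behind the grasp point. The pads swing forward as they close: fully open they stand 13 mm farther back than shut.
Start: joints at [1.217, 0.536, -0.004, 1.538, 0.003, 1.067, -0.071], TCP at [0.184, -0.623, 0.231] pointing down, gripper open.
Joint ranges: [-2.7, 2.7], [-0.37, 2.16], [-1.27, 1.26], [0.24, 2.4], [-1.31, 4.45], [0.19, 1.91], [-2.76, 2.76]. Speed limits (rad/s): [2.39, 2.39, 3.14, 3.14, 3.14, 3.14, 3.14].

INTERFACE

Orientations are given as a unit quaternion [w, x, y, z].
In Python, from bench import observe, eyes, env gives the robot as it stands. The module is installed in compiled form; this text tells all that it offers.
- The arm moves only by the shell command python3 -m creep 'ROWS' [FORCE]. ROWS is JSON, a list of rows, each a list of 5 numbers: the closure in counts, from 0 (fully open) to 255 (shut), then the shift along the world's x, y, z in units of 30 mm (1.0 is 30 mm), then the turn about the world's z in units of 5 degrees (1.0 is 5 degrees). In form: [[gripper, tx, ty, tz, roll], ...]. A call has exactly 10 rows; each row is the pose to reach, as a shift and turn from the pose commanded when the call began; what a row does not reach only later rows make up. A row lasts 1/12 s, in which the tool goes at most 41.7 mm and 7.16 degrees, less where a joint would pass 70% of its speed; a pose out of reach is approached as far as the arm can. A call with a gripper value outside its range is refused whole. The fingers move at their own pace and stop on an object; FORCE is the grip in N (left out, the last holds). Time passes only in rows, so rows that repeat a pose let the fingers close, or fill a call up. It gives the time, the measured TCP pose, the force and the opening at its end, in the units of the state.
- observe(): the state, without advancing time (a new reading comes with each control period).
- eyes.capture(name): name is "scene" or "top" or "wrist"; returns a dict with "pixels" (480x640x3 uint8, blue, green, red), "depth" (480x640 float32, m along the optical axis (not along the pixel's ray), 0 where there is no reading), "camera_matrix" (3x3 intrinsics, pixels), "R" (3x3) and "t" (3): a world point X has camera coordinates R X + t; the wrist camera has in their place "mount" (4x4, takes a point from camera to tool coordinates, whose origin is the TCP and whose axes are the flange's). Camera axes: x right, y down, z forward; pixel columns grow to the right and rows downward; lengths in m; the calibration is good to about 2 mm. The wrist camera is an equidistant fisheye: a pixel r from the principal point sees the ray r / f radians off the axis. A picture is of the moment at which its call begins: read the wrist's pose just before it.
- env.finish_job(): hands the job in, once; it reports no verdict.
The state is a dict: "time": time; "qpos": joint angles; "qd": joint speeds; "joint_efforts": joint torques, N m; "position": TCP position; "eef_rot": TCP orientation; "contact_force": force on the tool from outside, world axes, zero at the start; "torque": the same for the moment, N m; "grip_width": opening from 0.0 (shut) to 1.0 (fully open).
Only numpy, scipy, OpenCV 4.12 (cv2) and the standard library are available. Lean on these libraries where they do the work, as an engineer would, in place of code of your own. Each camera call takes 0.05 s, during which the arm holds its last target. There are 200 camera calls.

## Working session

There is one attempt and no reset: what is moved stays moved. The work goes in short steps, Python scripts to look and compute and a shell command to move; the robot and the scene stay as the last step left them, time stands still between calls to the robot, and variables do not carry over. Pictures are saved under pics/ and viewed, about 8 in all and at most 12, crops included, and the job is handed in when it is done.

```bash
mkdir -p pics
cat > h.py <<'E'
import numpy as np, cv2, pickle
from bench import observe, eyes, env
def snap(n,f):
    d=eyes.capture(n); cv2.imwrite('pics/%s.png'%f,d['pixels']); pickle.dump(d,open('pics/%s.pkl'%f,'wb')); return d
def world(d):
    K=d['camera_matrix'];z=d['depth'];v,u=np.mgrid[0:480,0:640]
    P=np.stack([(u-K[0,2])/K[0,0]*z,(v-K[1,2])/K[1,1]*z,z],-1)
    return (P-d['t'])@d['R']
E
python3 - <<'E'
from h import *
s=observe();print(s['time'],s['position'],s['eef_rot'],s['contact_force'],s['grip_width'])
a=snap('top','top0');b=snap('scene','sc0')
for d in(a,b):print(d['camera_matrix'],-d['R'].T@d['t'])
E
```

```text
0.0 [ 0.18429167 -0.62264423  0.23038304] [-8.73330374e-04  9.89662872e-01  1.43410605e-01 -1.88705010e-04] [ 0.01328903  0.38996835 -0.69859077] 0.9999491549499588
[[558.8106758    0.         322.99139367]
 [  0.         558.8106758  234.29040665]
 [  0.           0.           1.        ]] [0.42604457 0.04534537 0.91229682]
[[567.48480267   0.         314.6330543 ]
 [  0.         567.48480267 241.8176054 ]
 [  0.           0.           1.        ]] [-0.27181843  0.51703134  0.57191935]
```

View pics/top0.png

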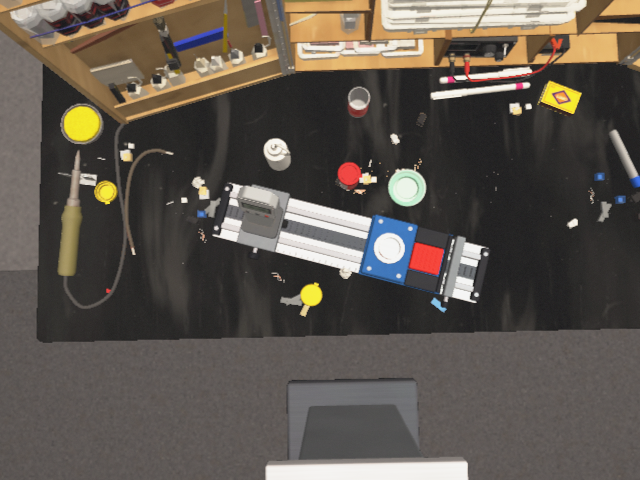

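View pics/sc0.png

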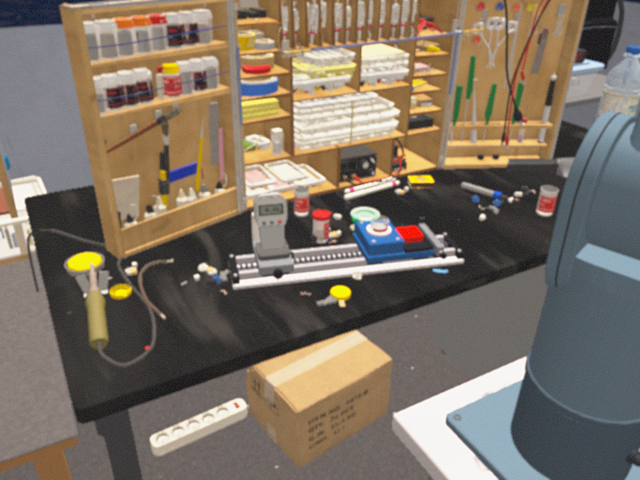

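The top view shows the red button at about (427,258), the blue block at (388,248), the rear stop at (458,265) and the gauge stop at (262,215). The rail runs left in the image (world +y). The bystanders are the red cap at (349,175), the green cup at (407,187), the bottle at (277,153) and the yellow lid at (311,295). The scene view agrees.

```bash
cat >> h.py <<'E'
def cast(d,uv,z):
    K=d['camera_matrix'];uv=np.atleast_2d(np.float64(uv))
    r=np.c_[(uv-K[:2,2][None])/K[0,0],np.ones(len(uv))]@d['R'];c=-d['R'].T@d['t']
    return c+r*((z-c[2])/r[:,2])[:,None]
def blob(d,lo,hi,box):
    h=cv2.cvtColor(d['pixels'],cv2.COLOR_BGR2HSV);m=cv2.inRange(h,lo,hi);k=np.zeros_like(m);x0,y0,x1,y1=box;k[y0:y1,x0:x1]=m[y0:y1,x0:x1]
    c,_=cv2.findContours(k,cv2.RETR_EXTERNAL,cv2.CHAIN_APPROX_NONE);return max(c,key=cv2.contourArea)
E
python3 - <<'E'
from h import *
d=pickle.load(open('pics/top0.pkl','rb'));print(d['R'])
W=world(d)
for n,lo,hi,box,z in[('btn',(0,150,100),(8,255,255),(405,235,450,280),.056),('blue',(100,120,60),(125,255,255),(350,205,425,290),.064)]:
    c=blob(d,lo,hi,box);r=cv2.minAreaRect(c);p=cast(d,cv2.boxPoints(r),z);print(n,r,cv2.contourArea(c));print(p.round(4),p.mean(0).round(4))
    print([np.linalg.norm(p[i]-p[i-1]).round(4) for i in range(4)])
# rail axis estimate by rail edge & profile along the axis
b=blob(d,(0,150,100),(8,255,255),(405,235,450,280));M=cv2.moments(b);uv=[M['m10']/M['m00'],M['m01']/M['m00']];B=cast(d,uv,.056)[0];print('centroid',B, 'depth', W[258,427])
c=cast(d,cv2.boxPoints(cv2.minAreaRect(blob(d,(100,120,60),(125,255,255),(350,205,425,290)))),.064).mean(0)
print('axis angle from btn->blue', np.arctan2(*(c-B)[:2]), np.linalg.norm((c-B)[:2]))
cv2.imwrite('pics/crop1.png',cv2.resize(d['pixels'][170:310,200:500],None,fx=2.6,fy=2.6,interpolation=cv2.INTER_CUBIC))
E
```

```text
[[-0.02431007 -0.99956026 -0.01697955]
 [-0.99506912  0.02582756 -0.09576217]
 [ 0.0961586   0.01456784 -0.99525941]]
btn ((425.5882873535156, 257.6470947265625), (29.589345932006836, 26.678916931152344), 14.03624439239502) 737.5
[[ 0.4552 -0.0707  0.056 ]
 [ 0.4946 -0.0821  0.056 ]
 [ 0.4825 -0.1255  0.056 ]
 [ 0.4432 -0.1139  0.056 ]] [ 0.4689 -0.098   0.056 ]
[np.float64(0.0448), np.float64(0.041), np.float64(0.045), np.float64(0.0409)]
blue ((392.7397766113281, 250.41754150390625), (56.476261138916016, 63.0884895324707), 13.495732307434082) 2792.5
[[ 0.4455  0.0064  0.064 ]
 [ 0.5385 -0.0189  0.064 ]
 [ 0.516  -0.1017  0.064 ]
 [ 0.4237 -0.0757  0.064 ]] [ 0.4809 -0.0475  0.064 ]
[np.float64(0.0849), np.float64(0.0963), np.float64(0.0858), np.float64(0.096)]
centroid [ 0.46884968 -0.09813185  0.056     ] depth [ 0.46833304 -0.10046397  0.05438014]
axis angle from btn->blue 0.23403467582293253 0.052082507846784705
```

View pics/crop1.png

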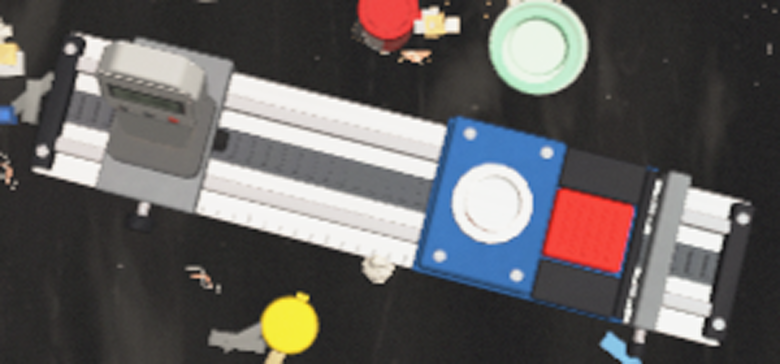

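The crop shows the bumper tip at about crop (229,143), which is pixel (288,225) in the full image. The rail's near edge runs from crop (35,172) to (718,345).

Run:
```python
from h import *
d=pickle.load(open('pics/top0.pkl','rb'))
f=lambda x,y:np.array([200+x/2.6,170+y/2.6])
for a,b in [((35,172),(718,345)),((75,33),(752,205))]:
    p=cast(d,[f(*a),f(*b)],.023);v=p[0]-p[1];print(p.round(4),np.arctan2(v[0],v[1]),np.linalg.norm(v))
B=np.array([.4689,-.098]);th=.27
for th in(.26,.27,.28):
    u=np.array([np.sin(th),np.cos(th)]);s=cast(d,f(229,143),.031)[0][:2];w=s-B
    blk=cast(d,[f(233,62),f(196,212)],.042)[:,:2].mean(0)-B
    print(th,s,'along',w@u,'travel',w@u-.095,'by block',blk@u-8e-3-.095,'lat',w@np.array([u[1],-u[0]]))
```

```text
[[ 0.5135  0.2341  0.023 ]
 [ 0.3976 -0.1799  0.023 ]] 0.2729311873967217 0.42988636985036915
[[ 0.5998  0.2086  0.023 ]
 [ 0.4819 -0.2048  0.023 ]] 0.2776602526938958 0.4299268810567434
0.26 [0.52745683 0.1133475 ] along 0.2192979258045574 travel 0.1242979258045574 by block 0.12455253233773408 lat 0.002255399621104791
0.27 [0.52745683 0.1133475 ] along 0.219309514619954 travel 0.12430951461995399 by block 0.12457098039608808 lat 6.234414348946227e-05
0.28 [0.52745683 0.1133475 ] along 0.2192991726666459 travel 0.12429917266664589 by block 0.12456667154604426 lat -0.0021307175684882676
```

```bash
python3 -m creep '[[255,0.5,1,0,1.2],[255,1,2,0,2.4],[255,1.5,3,0,3.6],[255,2,4,0,4.8],[255,2.5,5,0,6],[255,3,6,0,7.2],[255,3.6,7,0,8],[255,4.2,8,0,8.5],[255,4.8,9,0,9],[255,5.3,10,0,9.5]]' 20; python3 -c "
from h import *
s=observe();print(s['time'],s['position'],s['eef_rot'],s['contact_force'],s['grip_width'],s['qpos'])"
```

```text
time: 0.93
position: [0.3443, -0.3215, 0.2312]
eef_rot: [-0.0, 0.847, 0.531, 0.0]
contact_force: [0.5, 0.7, 0.9]
grip_width: -0.002
0.9333 [ 0.34427387 -0.32149374  0.23119993] [-9.96532465e-07  8.47422569e-01  5.30919001e-01  6.80209827e-05] [0.52955915 0.73992656 0.89319963] -0.001867985974791255 [ 0.9290046   0.25041754 -0.31626399  1.98163738  0.09659563  0.92367955
  0.11221302]
```

```bash
python3 -m creep '[[255,0.6,1.1,0,0.4],[255,1.2,2.2,0,0.8],[255,1.8,3.3,0,1.2],[255,2.4,4.4,0,1.6],[255,3,5.5,-0.5,2.05],[255,3.6,6.6,-1,2.05],[255,4.2,7.64,-1.5,2.05],[255,4.21,7.64,-2,2.05],[255,4.21,7.64,-3,2.05],[255,4.21,7.64,-3.5,2.05]]'
python3 - <<'E'
from h import *
s=observe();print(s['time'],s['position'],s['eef_rot'],s['contact_force'])
a=snap('top','top1');b=snap('scene','sc1');w=snap('wrist','wr1')
im=np.hstack([cv2.resize(a['pixels'][190:310,320:500],(540,360)),cv2.resize(b['pixels'][190:290,330:470],(260,186)).copy() if 0 else np.zeros((360,0,3),np.uint8)])
im2=cv2.resize(b['pixels'][170:290,310:490],(540,360))
cv2.imwrite('pics/c2.png',np.vstack([im,im2])[:,:][::1]);im=np.vstack([im,im2]);cv2.imwrite('pics/c2.png',cv2.resize(im,(450,600)))
cv2.imwrite('pics/w1.png',w['pixels'])
E
```

```text
time: 1.77
position: [0.4687, -0.093, 0.1239]
eef_rot: [-0.001, 0.797, 0.604, -0.001]
contact_force: [-1.5, 0.0, -0.2]
grip_width: 0.003
1.7667 [ 0.4686612  -0.09304299  0.12386018] [-0.0011054   0.79679363  0.60424992 -0.00084635] [-1.46866923  0.01920087 -0.18129984]
```

View pics/c2.png

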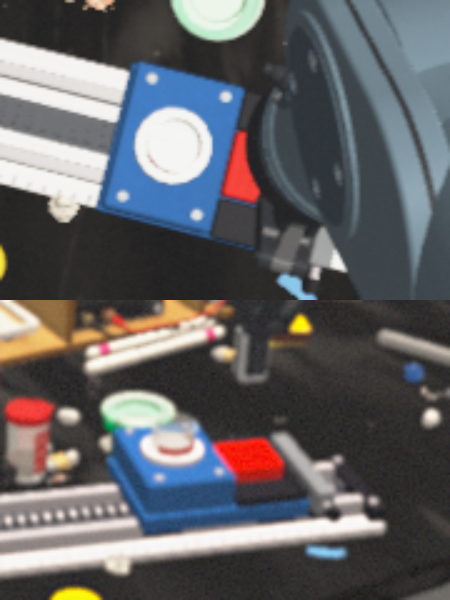

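View pics/w1.png

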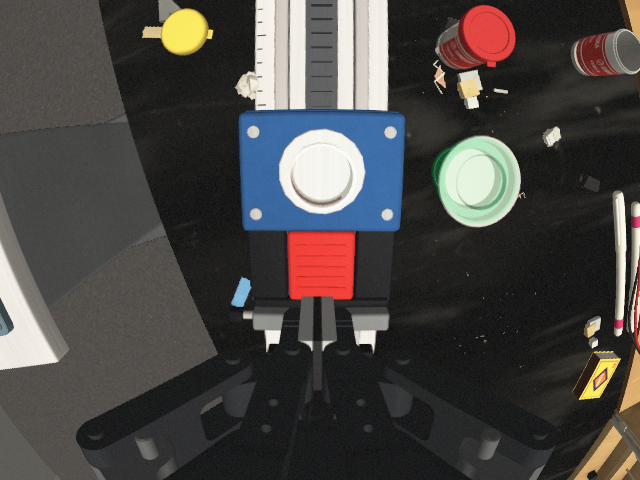

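The wrist view shows the tips at (317,297), the button at (322,265) and the block's rear edge at row 231. The alignment is straight. I'll check the button position from this camera.

Run:
```python
from h import *
from scipy.spatial.transform import Rotation as Ro
d=pickle.load(open('pics/wr1.pkl','rb'));s=observe();print(s['position'],s['contact_force'],s['time'])
p0=np.array([.4686612,-.09304299,.12386018])
q=[-0.0011054,0.79679363,0.60424992,-0.00084635];R=Ro.from_quat(q[1:]+q[:1]).as_matrix()
def wc(uv,z,p):
    K=d['camera_matrix'];e=(np.array(uv)-K[:2,2])/K[0,0];r=np.linalg.norm(e)
    v=np.r_[e/r*np.sin(r),np.cos(r)];M=d['mount'];c=R@M[:3,3]+p;v=R@M[:3,:3]@v
    return c+v*(z-c[2])/v[2]
u=np.array([np.sin(.273),np.cos(.273)]);l=np.array([u[1],-u[0]])
for n,uv,z in[('btn front',(321,232),.056),('btn rear',(321,299),.056),('btnL',(289,265),.056),('btnR',(355,265),.056),('block rear top',(321,230),.064),('block front',(321,111),.064)]:
    w=wc(uv,z,p0);k=w[:2]-p0[:2];print(n,w.round(4),'rel TCP along %.4f lat %.4f'%(k@u,k@l))
```

```text
[ 0.46876    -0.09380353  0.12546253] [-0.6227324  -0.0972883   0.84286211] 1.9167
btn front [ 0.4742 -0.078   0.056 ] rel TCP along 0.0160 lat 0.0013
btn rear [ 0.4624 -0.1207  0.056 ] rel TCP along -0.0283 lat 0.0014
btnL [ 0.4498 -0.093   0.056 ] rel TCP along -0.0051 lat -0.0182
btnR [ 0.4886 -0.1039  0.056 ] rel TCP along -0.0051 lat 0.0221
block rear top [ 0.4751 -0.0745  0.064 ] rel TCP along 0.0196 lat 0.0012
block front [ 0.4929 -0.0105  0.064 ] rel TCP along 0.0860 lat 0.0010
```

```bash
python3 -m creep '[[255,0,0,-0.4,0],[255,0,0,-0.8,0],[255,0,0,-1.2,0],[255,0,0,-1.5,0],[255,0,0,-1.7,0],[255,0,0,-1.9,0],[255,0,0,-2.1,0],[255,0,0,-2.2,0],[255,0,0,-2.25,0],[255,0,0,-2.25,0]]'; python3 -m creep '[[255,0,0,0,0],[255,0,0,-0.03,0],[255,0,0,-0.06,0],[255,0,0,-0.09,0],[255,0,0,-0.12,0],[255,0,0,-0.15,0],[255,0,0,-0.18,0],[255,0,0,-0.2,0],[255,0,0,-0.2,0],[255,0,0,-0.2,0]]'
```

```text
time: 2.75
position: [0.4697, -0.094, 0.0587]
eef_rot: [-0.0, 0.797, 0.604, -0.0]
contact_force: [0.1, -0.6, -0.6]
grip_width: 0.001
time: 3.58
position: [0.47, -0.0941, 0.0529]
eef_rot: [0.0, 0.797, 0.603, 0.0]
contact_force: [-1.4, -0.2, 6.0]
grip_width: 0.002
```

```bash
python3 -m creep '[[255,0,0,-0.02,0],[255,0,0,-0.04,0],[255,0,0,-0.06,0],[255,0,0,-0.08,0],[255,0,0,-0.1,0],[255,0,0,-0.12,0],[255,0,0,-0.13,0],[255,0,0,-0.13,0],[255,0,0,-0.13,0],[255,0,0,-0.13,0]]'
```

```text
time: 4.42
position: [0.4702, -0.0941, 0.0499]
eef_rot: [0.001, 0.797, 0.604, 0.0]
contact_force: [-3.8, 0.2, 16.5]
grip_width: 0.0
```

```bash
python3 -m creep '[[255,0.02,0.06,-0.01,0],[255,0.03,0.12,-0.01,0],[255,0.05,0.19,-0.01,0],[255,0.07,0.26,-0.01,0],[255,0.1,0.35,-0.01,0],[255,0.13,0.45,-0.01,0],[255,0.16,0.56,-0.01,0],[255,0.19,0.67,-0.01,0],[255,0.22,0.77,-0.01,0],[255,0.24,0.87,-0.01,0]]'
python3 - <<'E'
from h import *
s=observe();print(s['position'],s['contact_force'])
w=snap('wrist','wr2');cv2.imwrite('pics/w2.png',w['pixels'])
E
```

```text
time: 5.25
position: [0.4776, -0.0682, 0.0499]
eef_rot: [0.001, 0.797, 0.603, -0.0]
contact_force: [-4.1, -1.3, 20.6]
grip_width: -0.001
[ 0.47758146 -0.06817389  0.04987991] [-4.06925565 -1.33648128 20.57934138]
```

View pics/w2.png

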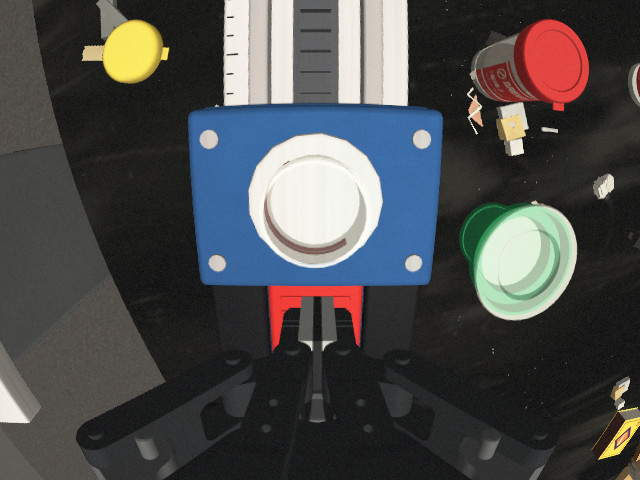

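The carriage rides along with the pressed fingers, and a small gap to the block remains. I'll continue with slightly less down-force.

```bash
python3 -m creep '[[255,0.03,0.12,0.01,0],[255,0.07,0.25,0.02,0],[255,0.1,0.37,0.03,0],[255,0.14,0.5,0.03,0],[255,0.17,0.62,0.03,0],[255,0.21,0.75,0.03,0],[255,0.24,0.87,0.03,0],[255,0.28,1.0,0.03,0],[255,0.32,1.13,0.03,0],[255,0.35,1.25,0.03,0]]'
```

```text
time: 6.13
position: [0.4879, -0.0307, 0.05]
eef_rot: [0.001, 0.797, 0.603, 0.0]
contact_force: [-2.0, -1.7, 9.5]
grip_width: -0.003
```

```bash
python3 -m creep '[[255,0.03,0.12,-0.01,0],[255,0.07,0.25,-0.01,0],[255,0.1,0.37,-0.01,0],[255,0.14,0.5,-0.01,0],[255,0.17,0.62,-0.01,0],[255,0.21,0.75,-0.01,0],[255,0.24,0.87,-0.01,0],[255,0.28,1.0,-0.01,0],[255,0.32,1.13,-0.01,0],[255,0.34,1.22,-0.01,0]]'
python3 - <<'E'
from h import *
s=observe();print(s['position'],s['contact_force'])
a=snap('top','top3');cv2.imwrite('pics/c3.png',cv2.resize(a['pixels'][150:310,200:420],(800,582),interpolation=cv2.INTER_CUBIC))
E
```

```text
time: 6.97
position: [0.4984, 0.0063, 0.05]
eef_rot: [0.001, 0.797, 0.604, 0.0]
contact_force: [-0.8, -0.6, 11.8]
grip_width: -0.0
[0.49841927 0.00626789 0.04998295] [-0.83505108 -0.55892048 11.79523341]
```

View pics/c3.png

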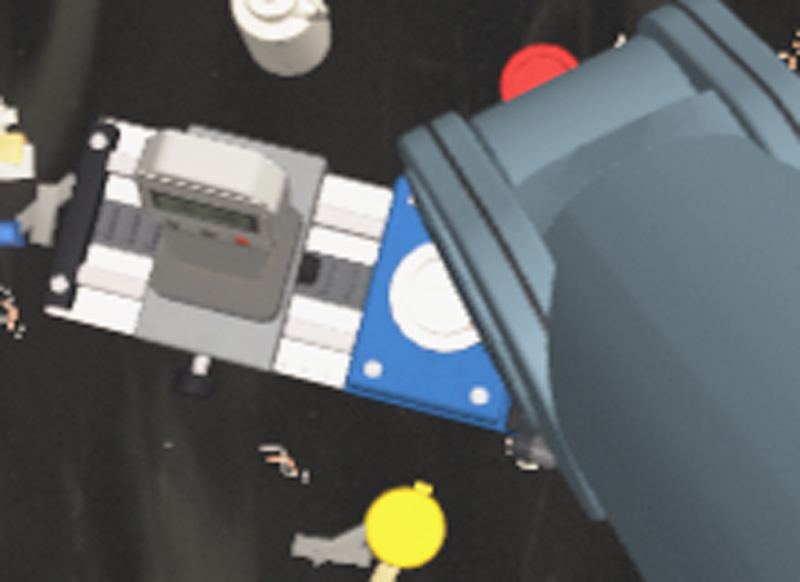

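The nose is about 20 mm short of the bumper (front edge at crop (372,285), bumper tip at (320,268)), which agrees with the 104 mm pushed so far. The gauge and the bystanders are undisturbed. I'll approach slowly from here.

```bash
python3 -m creep '[[255,0.02,0.07,-0.01,0],[255,0.04,0.14,-0.01,0],[255,0.06,0.21,-0.01,0],[255,0.08,0.28,-0.01,0],[255,0.1,0.35,-0.01,0],[255,0.12,0.42,-0.01,0],[255,0.13,0.48,-0.01,0],[255,0.15,0.53,-0.01,0],[255,0.16,0.58,-0.01,0],[255,0.17,0.6,-0.01,0]]'; python3 -m creep '[[255,0.01,0.02,0,0],[255,0.01,0.04,0,0],[255,0.02,0.06,0,0],[255,0.02,0.08,0,0],[255,0.03,0.1,0,0],[255,0.03,0.12,0,0],[255,0.04,0.14,0,0],[255,0.04,0.15,0,0],[255,0.04,0.15,0,0],[255,0.04,0.15,0,0]]'
```

```text
time: 7.85
position: [0.5036, 0.0243, 0.0499]
eef_rot: [0.001, 0.797, 0.604, 0.001]
contact_force: [-3.0, -0.8, 16.3]
grip_width: 0.004
time: 8.68
position: [0.5048, 0.0286, 0.0499]
eef_rot: [0.001, 0.797, 0.603, 0.0]
contact_force: [-2.6, -1.2, 15.3]
grip_width: -0.003
```

```bash
python3 -m creep '[[255,0.01,0.02,0,0],[255,0.01,0.04,0,0],[255,0.02,0.06,0,0],[255,0.02,0.08,0,0],[255,0.03,0.1,0,0],[255,0.03,0.11,0,0],[255,0.03,0.12,0,0],[255,0.03,0.12,0,0],[255,0.03,0.12,0,0],[255,0.03,0.12,0,0]]'
python3 - <<'E'
from h import *
s=observe();print(s['position'],s['contact_force'])
a=snap('top','top4');w=snap('wrist','wr4');p=np.zeros((600,800,3),np.uint8)
p[:300,:400]=cv2.resize(a['pixels'][180:300,220:380],(400,300),interpolation=cv2.INTER_CUBIC)
p[:300,400:]=cv2.resize(w['pixels'],(400,300));p[300:,:400]=cv2.resize(w['pixels'][0:240,160:480],(400,300))
p[300:,400:]=cv2.resize(w['pixels'][240:480,160:480],(400,300));cv2.imwrite('pics/c4.png',p)
E
```

```text
time: 9.52
position: [0.5049, 0.0291, 0.0498]
eef_rot: [0.002, 0.798, 0.603, -0.002]
contact_force: [-4.2, -8.4, 18.6]
grip_width: -0.002
[0.50490273 0.02907544 0.04983772] [-4.15731516 -8.41395362 18.62251166]
```

View pics/c4.png

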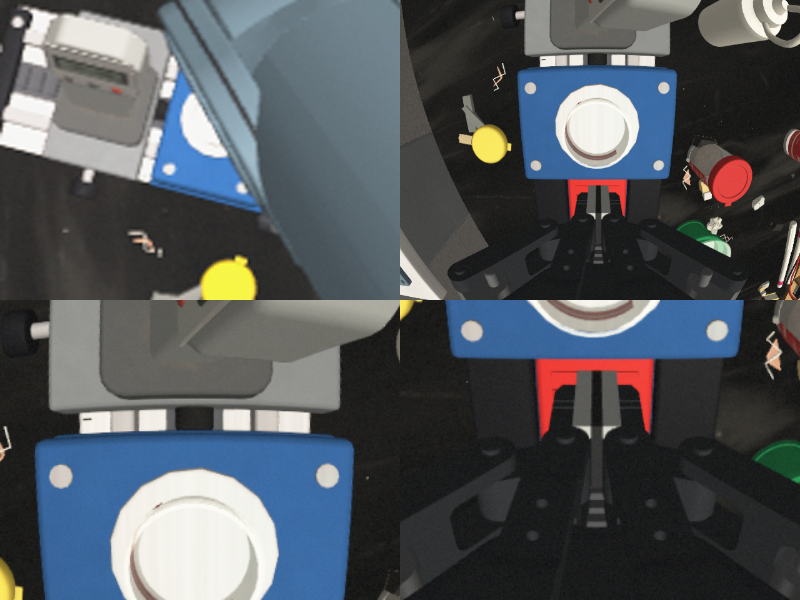

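The horizontal force rose to about 9 N while the tips stayed still, and the bumper touches the nose in the view, so the carriage is on the stop. Now I'll lift straight up.

```bash
python3 -m creep '[[255,0,0,0.03,0],[255,0,0,0.07,0],[255,0,0,0.12,0],[255,0,0,0.18,0],[255,0,0,0.26,0],[255,0,0,0.36,0],[255,0,0,0.5,0],[255,0,0,0.7,0],[255,0,0,1,0],[255,0,0,1.3,0]]'; python3 -m creep '[[255,-0.1,-0.4,0.3,0],[255,-0.3,-0.9,0.6,0],[255,-0.4,-1.4,1,0],[255,-0.5,-2,1.5,0],[255,-0.7,-2.7,2,0],[255,-0.9,-3.5,2.5,0],[255,-1.1,-4.2,2.7,0],[255,-1.3,-5,2.8,0],[255,-1.5,-5.6,2.8,0],[255,-1.6,-6,2.8,0]]'; python3 -m creep '[[255,-0.2,-1,0,0],[255,-0.3,-1.5,0,0],[255,-0.3,-1.5,0,0],[255,-0.3,-1.5,0,0],[255,-0.3,-1.5,0,0],[255,-0.3,-1.5,0,0],[255,-0.3,-1.5,0,0],[255,-0.3,-1.5,0,0],[255,-0.3,-1.5,0,0],[255,-0.3,-1.5,0,0]]'
python3 - <<'E'
from h import *
a=snap('top','top5');b=snap('scene','sc5');o=pickle.load(open('pics/top0.pkl','rb'))
p=np.vstack([cv2.resize(a['pixels'][150:310,200:500],(560,299),interpolation=cv2.INTER_CUBIC),cv2.resize(b['pixels'][180:310,210:454],(560,299),interpolation=cv2.INTER_CUBIC)])
cv2.imwrite('pics/c5.png',p)
c=blob(a,(0,150,100),(8,255,255),(325,210,450,280));M=cv2.moments(c);uv=[M['m10']/M['m00'],M['m01']/M['m00']];B=cast(a,uv,.056)[0]
print('area',cv2.contourArea(c),'btn',B,'travel',np.linalg.norm(B[:2]-[.46885,-.09813]))
W=world(a);W0=world(o);u,v=map(int,uv);print('btn z depth now',np.median(W[v-5:v+6,u-5:u+6,2]),'before',np.median(W0[253:264,421:432,2]))
x,y,ww,h=cv2.boundingRect(c)
E
```

```text
time: 10.45
position: [0.5047, 0.0326, 0.0886]
eef_rot: [-0.0, 0.797, 0.604, -0.0]
contact_force: [0.4, -0.5, 0.3]
grip_width: -0.001
time: 11.28
position: [0.4562, -0.1501, 0.173]
eef_rot: [0.001, 0.798, 0.603, -0.0]
contact_force: [0.0, 0.6, -0.2]
grip_width: -0.001
time: 12.12
position: [0.448, -0.1924, 0.1719]
eef_rot: [-0.0, 0.797, 0.604, 0.0]
contact_force: [-0.6, -0.6, 0.8]
grip_width: 0.002
area 700.0 btn [0.50321075 0.02351049 0.056     ] travel 0.12640043245604554
btn z depth now 0.05597442552971022 before 0.05594747997644006
```

View pics/c5.png

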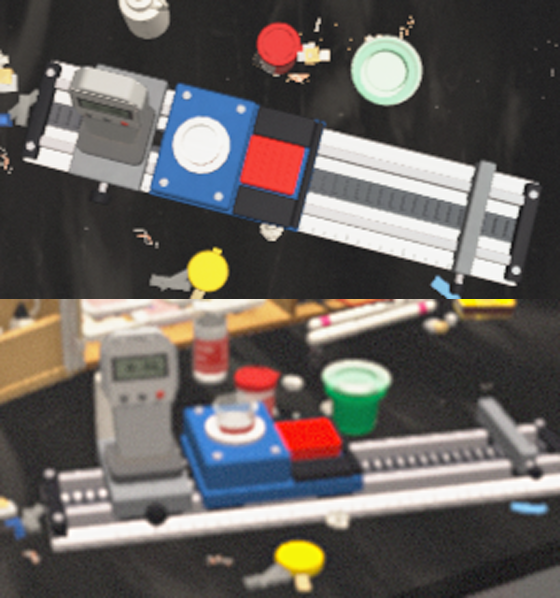

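The carriage sits against the stop and the button is up, with depth 56.0 mm against 55.9 mm before. The bystanders are in place and the robot is clear.

```bash
python3 -c "
from h import *
print(env.finish_job())"
```

```text
the job is handed in; nothing more can be done
None
```

The carriage is at the rubber stop with its lock button back up, and I handed the job in at about 12 s of the 38 s allowed. No verdict was reported. I pressed the button fully down with the shut fingers and pushed the carriage along the rail. The tips drove it by friction on the button and stayed a few mm short of the block's push face. I then lifted straight up and moved clear.

- **Forces:** The downward readings between moves were 10 to 21 N. The push force rose to about 9 N when the nose met the stop.
- **Position:** The button moved 126.4 mm in the top camera, against about 124.4 mm estimated beforehand. The 2 mm difference is within calibration error, and the final picture and the force rise both show contact.
- **Lock button:** The top camera's depth puts the button at 56.0 mm, against 55.9 mm before the job, so it is fully up.
- **Surroundings:** The vial, the gauge and the loose things look in place in the final picture; I did not measure their positions. The robot's contact force read about zero.

No check failed.

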